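# Tilt a pile of gessoed panels into its packing box

## Task

Pack the pile of three white painting panels into the wooden box with the thumb cut-outs: carry them together as one pile, lower it into the box clearly tilted (some 15 degrees), one short end first along an end wall, then lay it down flat on the box floor and let go. Leave the blue pile where it is.

Things in the scene. Friction and masses are not known exactly. Their poses are not given: they have to be found in the camera images.
- white_low_mid (a point): Centre of the lowest of 3 loose equal panels piled flush: pale wood, white top face, each 90 (x, length) x 56 (y) x 10 mm (z up), about 40 g; pile 30 mm high. It starts on a fixed cork block 76 x 40 mm, 20 mm high, long side along the pile's: the pile overhangs it by 8 mm along its long sides, with free space for fingertips below.
- white_top_mid (a point): Centre (half-way up) of the topmost of the three white panels, same size and axes; it starts 20 mm above the lowest panel's centre. The middle panel lies between the two, so the pile's centre is midway between these two points.
- box: Fixed open wooden box. Origin: centre of its underside, on the table; x lengthwise, z up. Inside 106 (x) x 72 (y) mm, floor 20 mm and rim 48 mm above origin, walls 6 mm. Both long walls have a middle cut-out 46 mm wide from rim to table, where the floor is only 40 mm wide: fingers holding the pile across its width pass down there and can open outwards. The end walls (+x, -x) are whole; use either.
- blue_top_mid (a point): Centre of the topmost panel of the other pile, which stays: three panels of the same size on the same kind of cork block, but with blue top faces.
Things that resemble listed ones, but are neither listed nor needed, are in the scene too. What is shaped like the part that bears white_top_mid but red is not meant.

How it is judged:
On the way:
1. the pile is in the mouth of the box, tilted by more than 6 degrees, its low end down inside the walls (angle between white_low_mid's own z axis and vertical between 0.105 and 0.8 rad and angle between white_top_mid's own z axis and vertical above 0.105 rad and z of white_low_mid in the frame of box below 0.056 m and x of white_low_mid in the frame of box between -0.03 and 0.03 m and y of white_low_mid in the frame of box between -0.03 and 0.03 m and x of white_top_mid in the frame of box between -0.03 and 0.03 m and y of white_top_mid in the frame of box between -0.03 and 0.03 m), for 0.2 s.
At the end, for the whole second after the job is handed in: The three white panels lie as one pile flat (within 6 degrees) on the box floor: the lowest and the topmost panel's centres within 15 mm of the box's centre along each of its sides and within 6 mm of their resting heights (25 and 45 mm above the box's underside) (angle between each of white_low_mid, white_top_mid's own z axis and vertical below 0.1 rad and z of white_low_mid in the frame of box between 0.019 and 0.031 m and z of white_top_mid in the frame of box between 0.039 and 0.051 m and x of white_low_mid in the frame of box between -0.015 and 0.015 m and y of white_low_mid in the frame of box between -0.015 and 0.015 m and x of white_top_mid in the frame of box between -0.015 and 0.015 m and y of white_top_mid in the frame of box between -0.015 and 0.015 m); the robot touches nothing.
It fails at once if the blue pile is disturbed (its top panel moved by more than 30 mm) (distance of blue_top_mid from where it was at the start of the episode above 0.03 m).
It also fails if it takes over 45 s, if anything falls off the work surface, if the arm or the gripper's body presses on something with over 40 N, if the wrist force passes 120 N, or if a joint passes its speed limit or range.

## Robot

A 6-joint arm with a two-finger parallel gripper is mounted at the origin on the work surface. World frame = base frame: x ahead of the robot, y to its left, z up, the work surface at z = 0. Lengths are in m, angles in rad, forces in N, time in s.
With the tool pointing down it reaches from about 0.3 to 0.775 m from the base axis. Payload 14.6 kg.
Tool frame: the origin (TCP) lies on the centre line of the jaws, within the pads' length; the fingertips stand 19 mm ahead of it and the grasp point (between the pads) is the TCP; y points along the fingers, x is the direction in which the jaws open and shut, and the axes are right-handed (so a half turn about y gives the same grasp; the last joint's range is limited). The gripper opens to 94 mm and grips with 3 to 60 N. Pads are 16 mm wide; open, the fingers measure 119 mm over their backs; the gripper's body (75 mm by 177 mm) begins 78 mm behind the grasp point.
Start: joints at [-1.378, 0.3, 1.521, -0, 1.321, -0.067], TCP at [0.141, -0.532, 0.224] pointing down, gripper open.
Joint ranges: [-3.03, 3.03], [-0.79, 2.21], [0.23, 2.52], [-1.04, 4.18], [0, 3.07], [-2.55, 2.55]. Speed limits (rad/s): [2.22, 2.22, 2.57, 3.14, 3.14, 3.14].

## Interface

Orientations are given as [roll, pitch, yaw] about the fixed x, y, z axes, in that order (R = Rz(yaw) Ry(pitch) Rx(roll)).
In Python, from station import ctrl, optics gives the robot as it stands.
- The arm moves only by the tool jog_arm, never from a script. Its argument "targets" is a list of rows, each a list of 3 entries, a list of its own where there are three numbers: the finger opening in cm, from 0 to 9.4, then the shift along the tool's x, y, z in cm, then the turn about the tool's y in rad. A call has 1 to 10 rows; each row is the pose to reach, as a shift and turn from the pose commanded when the call began, along the tool's axes at that moment; what a row does not reach only later rows make up. A row lasts 1/10 s, in which the tool goes at most 50 mm and 8.59 degrees, less where a joint would pass 70% of its speed; a pose out of reach is approached as far as the arm can. A call with a gripper value outside its range is refused whole. The fingers move at their own pace and stop on an object; "grip_force" is the grip in N (left out, the last holds). Time passes only in rows, so rows that repeat a pose let the fingers close. It gives the time, the measured TCP pose, the force and the opening at its end, in the units of the state.
- ctrl.get_obs(): the state, without advancing time (a new reading comes with each control period).
- optics.camera(name): name is "scene" or "top" or "wrist"; returns a dict with "img" (384x512x3 uint8, red, green, blue), "range_z" (384x512 float32, m along the optical axis (not along the pixel's ray), 0 where there is no reading), "camera_matrix" (3x3 intrinsics, pixels), "world_to_cam" (4x4, takes a point from world to camera coordinates); the wrist camera has in their place "mount" (4x4, takes a point from camera to tool coordinates, whose origin is the TCP and whose axes are the tool frame's). Camera axes: x right, y up, looking along -z (the intrinsics and any distortion apply to the point x, -y, -z); pixel columns grow to the right and rows downward; lengths in m; the calibration is good to about 2 mm. A picture is of the moment at which its call begins: read the wrist's pose just before it.
- ctrl.hand_in(): hands the job in, once; it reports no verdict.
The state is a dict: "time_s": time; "qpos": joint angles; "joint_vel": joint speeds; "tau": joint torques, N m; "ee_pos": TCP position; "eef_rot": TCP orientation; "force": force on the tool from outside, world axes, zero at the start; "moment": the same for the moment, N m; "grip_width": finger opening in m.
Only numpy, scipy, OpenCV 4.12 (cv2) and the standard library are available. Lean on these libraries where they do the work, as an engineer would, in place of code of your own. Each camera call takes 0.05 s, during which the arm holds its last target. There are 200 camera calls.

## Working session

There is one attempt and no reset: what is moved stays moved. The work goes in short steps, Python scripts to look and compute and a tool call to move; the robot and the scene stay as the last step left them, time stands still between calls to the robot, and variables do not carry over. Pictures are saved under pics/ and viewed, about 8 in all and at most 12, crops included, and the job is handed in when it is done.

Besides the shell and the picture viewer there is one more tool, called by a JSON object that holds its "op" and its "data", one argument or row to a line. jog_arm: Moves the arm, as the interface text tells. Its arguments: {"type":"object","properties":{"targets":{"type":"array","items":{"type":"array"}},"grip_force":{"type":"number"}},"required":["targets"]}

```bash
ls; mkdir -p pics; cat > h.py <<'E'
import numpy as np, cv2
from station import ctrl, optics
from scipy.spatial.transform import Rotation as R
def world(c):
    K=c["camera_matrix"];z=c["range_z"];h,w=z.shape
    u,v=np.meshgrid(np.arange(w),np.arange(h))
    p=np.stack([(u-K[0,2])/K[0,0]*z,-(v-K[1,2])/K[1,1]*z,-z,np.ones_like(z)],-1)
    return (p@np.linalg.inv(c["world_to_cam"]).T)[...,:3]
def save(c,n): cv2.imwrite(f"pics/{n}.png",c["img"][...,::-1])
E
python3 - <<'E'
from h import *
s=ctrl.get_obs();print(s)
a=optics.camera("top");b=optics.camera("scene")
print(a.keys(),a["camera_matrix"],a["world_to_cam"])
np.savez("t.npz",img=a["img"],w=world(a))
im=np.vstack([a["img"],b["img"]])[...,::-1]
cv2.imwrite("pics/a.png",cv2.resize(a["img"][...,::-1],(800,600)));save(b,"b")
E
```

```text
pics
{'time_s': 0.0, 'qpos': array([-1.37757402e+00,  3.00477444e-01,  1.52163043e+00, -1.47702945e-05,
        1.32071907e+00, -6.65482575e-02]), 'joint_vel': array([-0.00125817,  0.00067285,  0.00105538,  0.00036333,  0.00023588,
        0.00094315]), 'tau': array([ 1.79240364e-03, -5.31804729e+01, -3.52733696e+01,  7.08770379e-02,
        2.44704355e-02, -8.73143358e-05]), 'ee_pos': array([ 0.14124234, -0.53127963,  0.22386197]), 'eef_rot': array([-1.57072852e+00,  1.23251345e-03, -1.31102205e+00]), 'force': array([-0.04942675, -0.68313372, -0.4507261 ]), 'moment': array([0.03530862, 0.00087949, 0.00063609]), 'grip_width': 0.09362441908410377}
dict_keys(['img', 'range_z', 'camera_matrix', 'world_to_cam']) [[401.41263678   0.         259.10896455]
 [  0.         401.41263678 192.22828104]
 [  0.           0.           1.        ]] [[ 0.02763667 -0.99954512  0.0120736  -0.06696902]
 [ 0.99870121  0.02812649  0.0424828  -0.49514632]
 [-0.04280306  0.01088384  0.99902424 -1.03243958]
 [ 0.          0.          0.          1.        ]]
```

View pics/a.png

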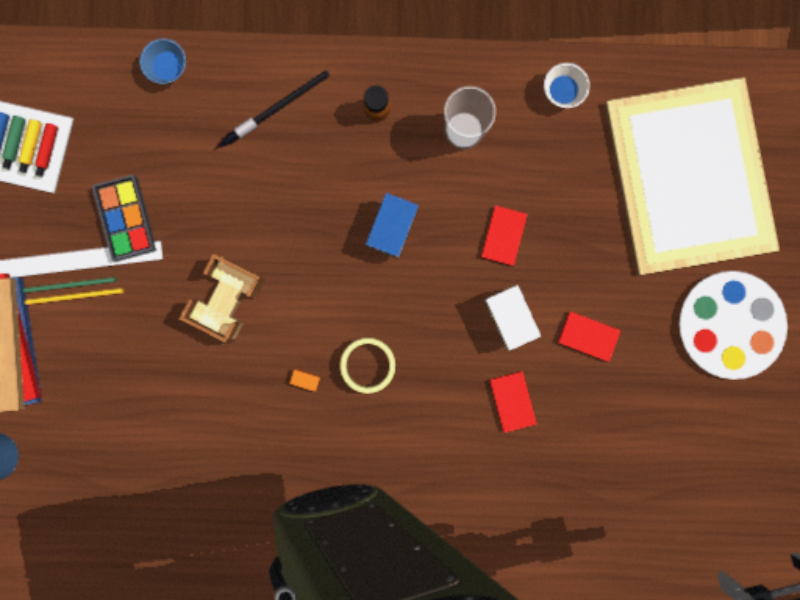

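View pics/b.png

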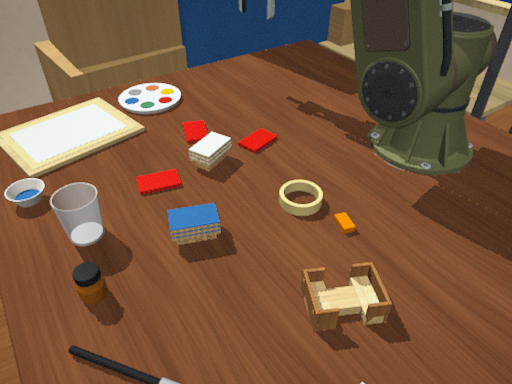

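White candidates: the pile with a white top at (513,317) in the 800x600 top view, the blue pile (391,225), red panels at (504,236), (589,336) and (513,402), and a canvas at (690,180). Only (513,317) fits the description. The box is at (220,298), with its long axis running from (208,325) to (235,270).

```bash
cat > m.py <<'E'
from h import *
d=np.load("t.npz");w=d["w"];img=d["img"].astype(int)
def rect(m,n):
    p=w[m][:,:2].astype(np.float32);r=cv2.minAreaRect(p*1000);b=cv2.boxPoints(r)
    e=[b[1]-b[0],b[2]-b[1]];e=max(e,key=np.linalg.norm)
    print(n,m.sum(),"ctr",np.round(r[0],1),"size",np.round(r[1],1),"yaw long",np.degrees(np.arctan2(e[1],e[0])),"z",np.median(w[m][:,2]), "mean",p.mean(0))
u,v=np.meshgrid(np.arange(512),np.arange(384))
def win(cx,cy,r): return (abs(u-cx*.64)<r)&(abs(v-cy*.64)<r)
z=w[...,2]
rect(win(513,317,32)&(img.min(-1)>150)&(z>.04)&(z<.06),"white")
rect(win(391,225,32)&(z>.04)&(z<.06),"blue")
rect(win(220,298,40)&(z>.038)&(z<.056),"boxrim")
rect(win(220,298,40)&(z>.012)&(z<.028),"boxfloor")
for n,c in dict(r1=(504,236),r2=(589,336),r3=(513,402),tape=(368,342)).items(): print(n,w[int(c[1]*.64),int(c[0]*.64)])
s=ctrl.get_obs();print(R.from_euler('xyz',s["eef_rot"]).as_matrix().round(3),s["ee_pos"])
a=d["img"][...,::-1]
cv2.imwrite("pics/c.png",np.hstack([cv2.resize(a[155:235,285:365],(390,390)),cv2.resize(a[155:235,100:180],(390,390))]))
E
python3 m.py
```

```text
white 809 ctr [ 472.7 -227.5] size [89.6 56.8] yaw long 25.922853 z 0.05013329735300398 mean [ 0.47242656 -0.22668204]
blue 800 ctr [616.8 -28.9] size [56.  90.2] yaw long -19.464108 z 0.050110153288389525 mean [ 0.61619204 -0.02891749]
boxrim 347 ctr [491.3 244. ] size [ 84.9 118.1] yaw long -25.647568 z 0.04671748143781773 mean [0.4906054 0.2435681]
boxfloor 956 ctr [492.  242.1] size [ 83.5 114.5] yaw long -25.977219 z 0.019459731554451687 mean [0.49033552 0.24591197]
r1 [ 0.60918165 -0.21441179  0.01202056]
r2 [ 0.44610534 -0.35853458  0.01191765]
r3 [ 0.33418873 -0.23593261  0.01085563]
tape [0.42859573 0.00678569 0.02502405]
[[ 0.257 -0.     0.966]
 [-0.966  0.001  0.257]
 [-0.001 -1.     0.   ]] [ 0.14126087 -0.53134604  0.22394238]
```

View pics/c.png

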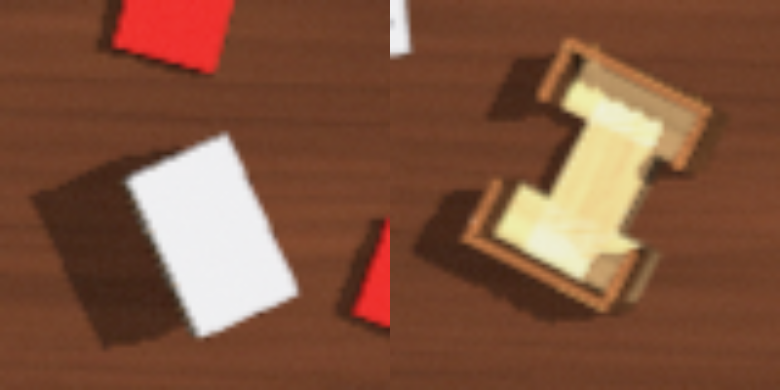

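The left crop shows the isolated white-topped panel, centred at (212,235) in the crop. The right crop shows the box, with whole end walls at top-right and bottom-left. Pile: (472.5,-227) mm, yaw 25.9°. Box: (491.5,243.5) mm, yaw -25.8°. First move is to hover over the pile.

{"op": "jog_arm", "data": {
  "targets": [
    [9.4,[-20.9,9,39.8],-0.192],
    [9.4,[-20.9,9,39.8],-0.192],
    [9.4,[-20.9,9,39.8],-0.192],
    [9.4,[-20.9,9,39.8],-0.192],
    [9.4,[-20.9,9,39.8],-0.192],
    [9.4,[-20.9,9,39.8],-0.192],
    [9.4,[-20.9,9,39.8],-0.192],
    [9.4,[-20.9,9,39.8],-0.192],
    [9.4,[-20.9,9,39.8],-0.192],
    [9.4,[-20.9,9,39.8],-0.192]
  ],
  "grip_force": 10
}}

```text
time_s: 1.1
ee_pos: [0.4743, -0.2239, 0.1331]
eef_rot: [-1.571, 0.002, -1.115]
force: [-0.2, -0.0, 0.6]
grip_width: 0.0941
```

{"op": "jog_arm", "data": {
  "targets": [
    [9.4,[0,0,0],0],
    [9.4,[0,0,0],0]
  ]
}}

```text
time_s: 1.3
ee_pos: [0.4716, -0.228, 0.1345]
eef_rot: [-1.571, 0.0, -1.119]
force: [-0.0, -0.1, 0.5]
grip_width: 0.0941
```

```bash
cat >> h.py <<'E'
def wristw():
    s=ctrl.get_obs();c=optics.camera("wrist")
    T=np.eye(4);T[:3,:3]=R.from_euler('xyz',s["eef_rot"]).as_matrix();T[:3,3]=s["ee_pos"]
    c["world_to_cam"]=np.linalg.inv(T@c["mount"]);return s,c,world(c),T
E
python3 - <<'E'
from h import *
s,c,w,T=wristw();save(c,"d");z=w[...,2]
print(s["ee_pos"],T[:3,:3].round(3), s["qpos"].round(2))
m=(z>.042)&(z<.058)&(c["img"].min(-1)>110)
n,l,st,ce=cv2.connectedComponentsWithStats(m.astype(np.uint8));k=1+np.argmax(st[1:,4]);m=l==k
r=cv2.minAreaRect(w[m][:,:2].astype(np.float32)*1000);print(r,st[k],ce[k],np.median(z[m]));b=cv2.boxPoints(r)
print(b)
E
```

```text
[ 0.47161879 -0.22797794  0.13450733] [[ 0.436 -0.     0.9  ]
 [-0.9   -0.     0.436]
 [-0.    -1.    -0.   ]] [-0.52  0.34  1.7  -0.    1.11  0.6 ]
((471.1518249511719, -225.09893798828125), (89.92231750488281, 56.11595153808594), 25.71750831604004) [ 212  143   77  114 8315] [250.19374624 198.91352977] 0.0485292995748291
[[ 418.469   -219.33044]
 [ 442.81964 -269.88782]
 [ 523.83466 -230.86743]
 [ 499.484   -180.31006]]
```

View pics/d.png

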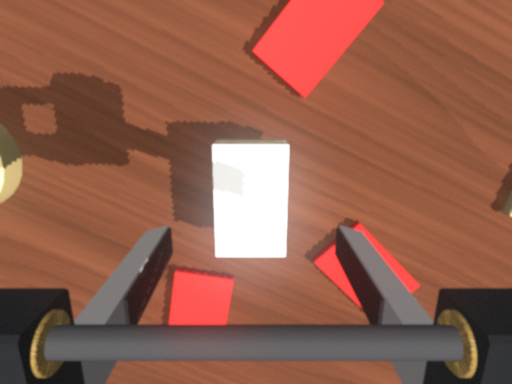

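The wrist view shows the white pile between the fingers at (250,199), aligned with the jaws. The red panels are clear of the finger paths. Descend and grip.

{"op": "jog_arm", "data": {
  "targets": [
    [9.4,[-0.1,4,0.1],0],
    [9.4,[-0.1,7,0.1],0],
    [9.4,[-0.1,9,0.1],0],
    [9.4,[-0.1,9.9,0.1],0],
    [9.4,[-0.1,9.9,0.1],0],
    [5,[-0.1,9.9,0.1],0],
    [5,[-0.1,9.9,0.1],0],
    [5,[-0.1,9.9,0.1],0],
    [5,[-0.1,9.9,0.1],0],
    [5,[-0.1,9.9,0.1],0]
  ],
  "grip_force": 25
}}

```text
time_s: 2.35
ee_pos: [0.4728, -0.226, 0.0357]
eef_rot: [-1.571, -0.0, -1.119]
force: [-1.3, 1.4, 0.5]
grip_width: 0.0575
```

{"op": "jog_arm", "data": {
  "targets": [
    [5,[0,0,0],0],
    [5,[0,0,0],0],
    [5,[0,0,0],0],
    [5,[0,0,0],0]
  ]
}}

```text
time_s: 2.75
ee_pos: [0.4728, -0.2259, 0.0357]
eef_rot: [-1.571, -0.0, -1.119]
force: [-0.7, 1.3, 5.5]
grip_width: 0.0557
```

{"op": "jog_arm", "data": {
  "targets": [
    [5,[0,-0.5,0],0],
    [5,[0,-1,0],0],
    [5,[0,-2,0],0],
    [5,[0,-4,0],0],
    [5,[0,-6,0],0],
    [5,[0,-8,0],0],
    [5,[0,-10,0],0],
    [5,[0,-10,0],0],
    [5,[0,-10,0],0]
  ]
}}

```text
time_s: 3.65
ee_pos: [0.4726, -0.2259, 0.1353]
eef_rot: [-1.571, -0.0, -1.119]
force: [-0.9, 0.7, -1.6]
grip_width: 0.0557
```

```bash
python3 - <<'E'
from h import *
s,c,w,T=wristw();b=optics.camera("scene")
print(s["ee_pos"],T[:3,:3].round(3),s["grip_width"])
cv2.imwrite("pics/e.png",np.hstack([cv2.resize(c["img"][100:340,130:380],(400,384)),cv2.resize(b["img"][50:200,150:306],(400,384))])[...,::-1])
E
```

```text
[ 0.47260959 -0.2259198   0.13533699] [[ 0.437  0.     0.9  ]
 [-0.9   -0.     0.437]
 [ 0.    -1.     0.   ]] 0.055749217761875657
```

View pics/e.png

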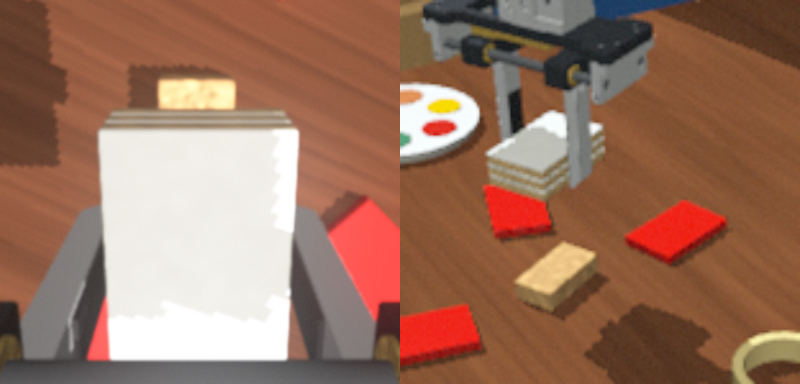

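All three panels are off the cork, which is now bare at (195,95) in the left part. The pile is flush between the pads. The tool only turns about its finger axis, so I'll tilt the pile by pivoting it in the pads. I'll press its end on the top of the -z end wall from outside the box, then carry it in tilted. First, transit.

{"op": "jog_arm", "data": {
  "targets": [
    [5,[-2,0,0.6],0.05],
    [5,[-6,0,1.8],0.15],
    [5,[-10,0,3],0.25],
    [5,[-14,0,4.2],0.35],
    [5,[-18,0,5.4],0.45],
    [5,[-22,0,6.6],0.55],
    [5,[-26,0,7.8],0.65],
    [5,[-30,0,9],0.75],
    [5,[-34,0,10.2],0.85],
    [5,[-38,0,11.4],0.902]
  ]
}}

```text
time_s: 4.75
ee_pos: [0.4084, 0.1672, 0.1347]
eef_rot: [-1.572, -0.001, -2.025]
force: [0.5, 0.7, -1.4]
grip_width: 0.0557
```

```bash
cat > g.py <<'E'
from h import *
import sys
def to(B,yaw,c,lat=0,s=None):
    s=s or ctrl.get_obs();M=R.from_euler('xyz',s["eef_rot"]).as_matrix()
    L=np.array([np.cos(yaw),np.sin(yaw),0]);P=np.array([-L[1],L[0],0])
    t=np.array([B[0],B[1],s["ee_pos"][2]])+c*L+lat*P
    zt=M[:,2];e=np.arctan2(L[1],L[0])-np.arctan2(zt[1],zt[0])
    print("pos",s["ee_pos"].round(4),"shift cm",(M.T@(t-s["ee_pos"])*100).round(2),"turn",-e)
E
python3 -c "
from g import *
to([.4915,.2435],np.radians(-25.8),-.115);print(ctrl.get_obs()['joint_vel'])"
```

```text
pos [0.4084 0.1672 0.1347] shift cm [-10.46  -0.    -7.38] turn -0.003905782480595199
[ 9.51830072e-01  1.71626324e-01 -2.01360921e-01  8.96404433e-04
  2.61425945e-02  1.41788462e+00]
```

{"op": "jog_arm", "data": {
  "targets": [
    [5,[-2,0,-1.4],0],
    [5,[-5,0,-3.5],0],
    [5,[-8,0,-5.6],0],
    [5,[-10,0,-7],0],
    [5,[-10.5,0,-7.4],0],
    [5,[-10.5,0,-7.4],0],
    [5,[-10.5,0,-7.4],0]
  ]
}}

```text
time_s: 5.45
ee_pos: [0.3924, 0.285, 0.1349]
eef_rot: [-1.58, 0.005, -2.012]
force: [-0.7, -0.0, -1.5]
grip_width: 0.0556
```

```bash
python3 - <<'E'
from g import *
s,c,w,T=wristw();z=w[...,2]
to([.4915,.2435],np.radians(-25.8),-.115)
save(c,"f");np.savez("f.npz",w=w,img=c["img"],T=T)
near=np.hypot(w[...,0]-.4915,w[...,1]-.2435)<.085
for lo,hi in((.040,.056),(.013,.027)):
    m=near&(z>lo)&(z<hi);p=w[m][:,:2].astype(np.float32)*1000
    r=cv2.minAreaRect(p);print(m.sum(),r)
m=near&(z>.044)&(z<.056);print(np.median(z[m]))
q=(np.c_[w[m],np.ones(m.sum())]@np.linalg.inv(T).T)*1000
print("tool z range",np.percentile(q[:,2],[1,5,50,95,99]),"tool x",np.percentile(q[:,0],[1,99]))
E
```

```text
pos [0.3925 0.2849 0.1351] shift cm [-0.59  0.01 -0.78] turn 0.008630320344056808
2237 ((478.9705505371094, 252.0364990234375), (84.22684478759766, 93.33914947509766), 64.82489776611328)
10018 ((483.9749450683594, 249.4356231689453), (82.71976470947266, 93.69405364990234), 64.62764739990234)
0.046482122878413246
tool z range [ 46.69323291  46.89692182  55.49876522 135.96410777 138.55674133] tool x [-48.26442388  34.99316684]
```

View pics/f.png

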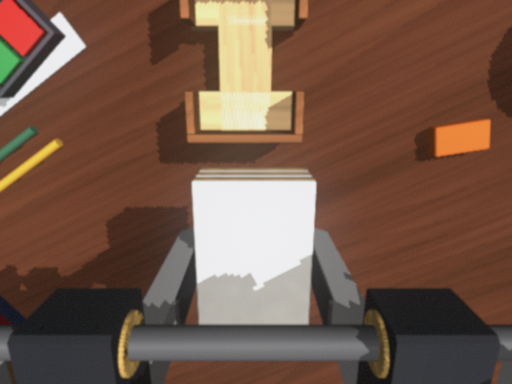

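The wrist view shows the box ahead with its near end wall at (245,137), laterally aligned with the pile. The pose is still off target, so I'll let it settle.

{"op": "jog_arm", "data": {
  "targets": [
    [5,[0,0,0],0],
    [5,[0,0,0],0],
    [5,[0,0,0],0]
  ]
}}

```text
time_s: 5.8
ee_pos: [0.3925, 0.2856, 0.1354]
eef_rot: [-1.58, 0.006, -2.011]
force: [0.1, 0.6, -1.1]
grip_width: 0.0562
```

```bash
python3 - <<'E'
from g import *
s,c,w,T=wristw();z=w[...,2]
print(s["qpos"].round(3),s["joint_vel"].round(3),s["eef_rot"])
to([.4915,.2435],np.radians(-25.8),-.115)
near=np.hypot(w[...,0]-.4915,w[...,1]-.2435)<.085
m=near&(z>.044)&(z<.056)
q=(np.c_[w[m],np.ones(m.sum())]@np.linalg.inv(T).T)*1000
n=q[q[:,2]<80]
print("tool z",np.percentile(n[:,2],[1,5,50,95]),"tool x",np.percentile(n[:,0],[1,99]), cv2.minAreaRect(n[:,[0,2]].astype(np.float32)))
E
```

```text
[0.548 0.255 1.801 0.012 1.086 2.554] [ 0.003  0.001 -0.003  0.002 -0.002 -0.001] [-1.57955099  0.00607072 -2.01145232]
pos [0.3924 0.2857 0.1354] shift cm [-0.52  0.01 -0.74] turn 0.009913352662847374
tool z [46.57342543 46.74444023 51.76922546 76.33830524] tool x [-47.54891554  35.77352122] ((-5.904247283935547, 63.05366516113281), (33.260398864746094, 84.34770202636719), 89.98018646240234)
```

J6 is at its range end on this side (2.554). I'll use the +z end wall instead, where J6 has margin.

```bash
python3 -c "
from g import *
to([.491,.2448],np.radians(-25.6),.097)"
```

```text
pos [0.3924 0.2857 0.1354] shift cm [-0.44 -0.18 20.36] turn 0.0064226941588587105
```

{"op": "jog_arm", "data": {
  "targets": [
    [5,[0,0,2],0],
    [5,[-0.2,0,5],0],
    [5,[-0.4,0,9],0],
    [5,[-0.4,0,13],0],
    [5,[-0.4,0,17],0.006],
    [5,[-0.4,0,19.5],0.006],
    [5,[-0.4,0,20.3],0.006],
    [5,[-0.4,0,20.3],0.006],
    [5,[-0.4,0,20.3],0.006]
  ]
}}

```text
time_s: 6.75
ee_pos: [0.5769, 0.2036, 0.1334]
eef_rot: [-1.58, 0.006, -2.016]
force: [0.3, -0.5, -1.9]
grip_width: 0.0557
```

```bash
python3 -c "
from g import *
s=ctrl.get_obs();print(s['qpos'].round(3),s['eef_rot'])
to([.491,.2448],np.radians(-25.6),.097)"
```

```text
[0.275 0.521 1.431 0.011 1.194 2.287] [-1.58021202  0.00566791 -2.016318  ]
pos [0.5769 0.2036 0.1334] shift cm [-0.   -0.    0.18] turn 0.001335987203492317
```

{"op": "jog_arm", "data": {
  "targets": [
    [5,[0,2,0.1],0],
    [5,[0,4,0.1],0],
    [5,[0,5.5,0.1],0],
    [5,[0,6.3,0.1],0],
    [5,[0,6.3,0.1],0],
    [5,[0,6.6,0.1],0],
    [5,[0,6.8,0.1],0],
    [5,[0,7.0,0.1],0],
    [5,[0,7.2,0.1],0],
    [5,[0,7.2,0.1],0]
  ]
}}

```text
time_s: 7.75
ee_pos: [0.5787, 0.2033, 0.062]
eef_rot: [-1.579, 0.007, -2.017]
force: [1.5, -0.1, 2.6]
grip_width: 0.056
```

{"op": "jog_arm", "data": {
  "targets": [
    [5,[0,0.2,0],0],
    [5,[0,0.4,0],0],
    [5,[0,0.6,0],0],
    [5,[0,0.8,0],0],
    [5,[0,0.9,0],0],
    [5,[0,0.9,0],0]
  ]
}}

```text
time_s: 8.35
ee_pos: [0.5789, 0.2033, 0.053]
eef_rot: [-1.578, 0.007, -2.017]
force: [3.9, -1.1, 4.1]
grip_width: 0.0557
```

```bash
cat >> g.py <<'E'
def tilt(tag):
    s,c,w,T=wristw();save(c,tag)
    q=(np.c_[w.reshape(-1,3),np.ones(w[...,0].size)]@np.linalg.inv(T).T)[:,:3].reshape(w.shape)*1000
    m=(abs(q[...,0])<22)&(abs(q[...,2])<60)&(q[...,1]<12)&(q[...,1]>-45)&(c["range_z"]>0)&(c["img"].min(-1)>60)
    f=np.unique((q[m][:,2]//6).astype(int))
    for k in f: 
        a=q[m&(q[...,2]//6==k)];print(k*6+3,len(a),np.median(a[:,1]).round(1),end=" | ")
    print(s["ee_pos"],s["eef_rot"],s["force"])
E
python3 -c "
from g import *
tilt('g')"
```

```text
-27 317 -20.1 | -21 1164 -19.3 | -15 1169 -17.8 | -9 1151 -16.3 | -3 1193 -14.8 | 3 1175 -13.4 | 9 1177 -11.8 | 15 1183 -10.4 | 21 1208 -8.9 | 27 1202 -7.5 | 33 1209 -6.0 | 39 1220 -4.5 | 45 811 -2.8 | [0.5788712  0.20327055 0.05300457] [-1.5781746   0.00687906 -2.01703366] [ 3.93264448 -1.09753681  4.11725515]
```

View pics/g.png

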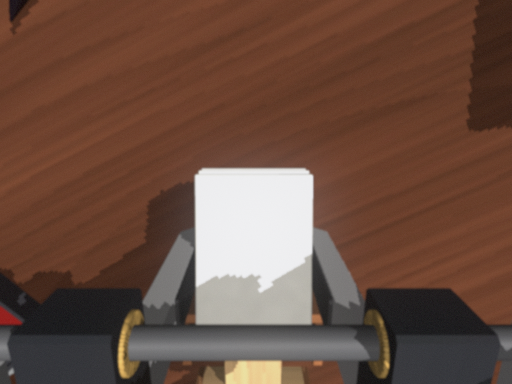

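The pile has pivoted in the pads as one block. It is tilted about 14°, with the far (+z) end down and the top end edge at (253,172). Press slightly more, then lift.

{"op": "jog_arm", "data": {
  "targets": [
    [5,[0,0.1,0],0],
    [5,[0,0.2,0],0],
    [5,[0,0.2,0],0],
    [5,[0,-1,0],0],
    [5,[0,-3,0],0],
    [5,[0,-5,0],0],
    [5,[0,-5,0],0],
    [5,[0,-5,0],0]
  ]
}}

```text
time_s: 9.2
ee_pos: [0.5781, 0.203, 0.1022]
eef_rot: [-1.58, 0.006, -2.017]
force: [-0.5, 0.1, -1.8]
grip_width: 0.056
```

```bash
python3 -c "
from g import *
tilt('h');
to([.491,.2448],np.radians(-25.6),.008)"
```

```text
-45 12 -25.5 | -39 80 -26.5 | -27 121 -21.2 | -21 1200 -20.7 | -15 1204 -18.9 | -9 1207 -17.2 | -3 1221 -15.4 | 3 1216 -13.6 | 9 1191 -11.8 | 15 1220 -10.1 | 21 1202 -8.3 | 27 1200 -6.5 | 33 1204 -4.8 | 39 1207 -3.0 | 45 806 -1.1 | [0.57805344 0.20298242 0.10215538] [-1.58024923  0.00563924 -2.01674477] [-0.51713563  0.11481566 -1.8408121 ]
pos [0.5778 0.2029 0.1015] shift cm [-0.04  0.09 -8.84] turn 0.0008892854223730984
```

{"op": "jog_arm", "data": {
  "targets": [
    [5,[0,0,-1.5],0],
    [5,[0,0,-4],0],
    [5,[0,0,-6.5],0],
    [5,[0,0,-8.5],0],
    [5,[0,0,-9.3],0],
    [5,[0,0,-9.3],0],
    [5,[0,0,-9.3],0]
  ]
}}

```text
time_s: 9.95
ee_pos: [0.495, 0.2428, 0.1031]
eef_rot: [-1.58, 0.006, -2.017]
force: [-0.3, -0.0, -0.5]
grip_width: 0.056
```

```bash
python3 -c "
from g import *
tilt('i');
print(ctrl.get_obs()['qpos'])
to([.491,.2448],np.radians(-25.6),.003)"
```

```text
-45 12 -25.6 | -39 80 -26.4 | -27 124 -21.3 | -21 1198 -20.7 | -15 1218 -18.9 | -9 1198 -17.2 | -3 1214 -15.4 | 3 1195 -13.7 | 9 1218 -11.9 | 15 1205 -10.1 | 21 1206 -8.3 | 27 1208 -6.6 | 33 1201 -4.8 | 39 1205 -3.0 | 45 814 -1.1 | [0.49504823 0.24279773 0.10312707] [-1.57975447  0.00570807 -2.01689828] [-0.28049564 -0.00630456 -0.46427023]
[0.38448262 0.43324057 1.64033437 0.01195056 1.06981959 2.39600267]
pos [0.4952 0.2427 0.1031] shift cm [-0.01  0.   -0.17] turn 0.0003571527572194255
```

View pics/i.png

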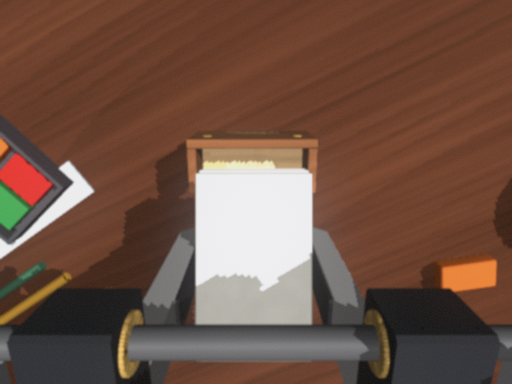

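The pile is over the box mouth. The +z end wall is at rows 135–147, with its inner sides at x 197 and 308 around the pile. I'll check the clearance by depth.

```bash
python3 - <<'E'
from g import *
s,c,w,T=wristw();z=w[...,2]
# vertical reference: horizontal frame at TCP, axes along tool z (long) / tool x
L=T[:2,2]/np.linalg.norm(T[:2,2]);P=T[:2,0]/np.linalg.norm(T[:2,0])
d=w[...,:2]-T[:2,3];a=d@L*1000;b=d@P*1000
m=(z>.043)&(z<.054)&(abs(b)<50)&(a>20)&(a<80)
aa,bb=a[m],b[m]
print("rim z",np.median(z[m]),"long",np.percentile(aa,[1,5,50,95,99]))
cen=abs(bb)<25;print("end wall",np.percentile(aa[cen],[2,98]),"lat",np.percentile(bb,[1,99]))
for k in(-1,1):
    g=(np.sign(bb)==k)&(aa<45);print(k,np.percentile(bb[g],[3,97]) if g.any() else None)
e=(z>.06)&(abs(b)<40)&(a>20)&(a<60);print("pile low end a max",np.percentile(a[e],99.5),"lat",np.percentile(b[e],[1,99]))
E
```

```text
rim z 0.046458079764996885 long [21.2161107  25.97414347 48.19593541 52.26306363 52.51700567]
end wall [46.80168983 52.49078853] lat [-43.12944916  40.05384516]
-1 [-43.14413937 -37.49384218]
1 [34.48148169 40.21029177]
pile low end a max 43.959635149729934 lat [-39.35726887  39.33804122]
```

{"op": "jog_arm", "data": {
  "targets": [
    [5,[-0.1,0.5,-0.2],0],
    [5,[-0.1,2,-0.2],0],
    [5,[-0.1,3.5,-0.2],0],
    [5,[-0.1,4.5,-0.2],0],
    [5,[-0.1,5.1,-0.2],0],
    [5,[-0.1,5.1,-0.2],0],
    [5,[-0.1,5.1,-0.2],0],
    [5,[-0.1,5.1,-0.2],0],
    [5,[-0.1,5.1,-0.2],0]
  ]
}}

```text
time_s: 10.95
ee_pos: [0.4931, 0.2454, 0.0529]
eef_rot: [-1.579, 0.007, -2.017]
force: [-0.7, 0.4, -1.5]
grip_width: 0.0559
```

```bash
python3 -c "
from g import *
tilt('j');
to([.491,.2448],np.radians(-25.6),.003)"
```

```text
-45 8 -25.5 | -39 84 -26.6 | -27 123 -21.2 | -21 1210 -20.7 | -15 1191 -18.9 | -9 1230 -17.2 | -3 1201 -15.4 | 3 1212 -13.6 | 9 1204 -11.9 | 15 1208 -10.1 | 21 1206 -8.4 | 27 1207 -6.6 | 33 1200 -4.8 | 39 1211 -3.0 | 45 810 -1.1 | 51 795 5.9 | 57 288 6.1 | [0.49313804 0.24535366 0.0528949 ] [-1.57912689  0.00650643 -2.01684507] [-0.68866935  0.44258106 -1.47953876]
pos [0.4931 0.2454 0.0528] shift cm [ 0.14 -0.    0.14] turn 0.0008349693627506816
```

View pics/j.png

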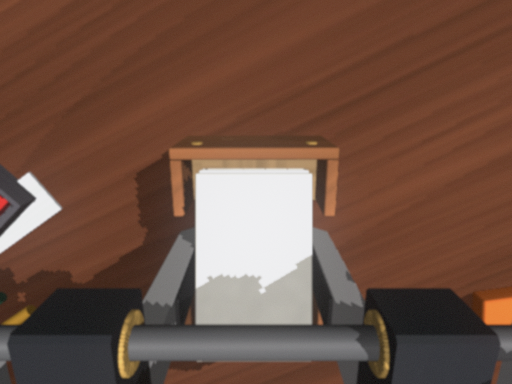

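The low end sits inside the walls, with the pile edge at row 170 and the end wall's inner edge at about row 158. Side gaps are even and the tilt is 16.5°. Now lay it down.

{"op": "jog_arm", "data": {
  "targets": [
    [5,[0,0.3,0],0],
    [5,[0,0.6,0],0],
    [5,[0,0.8,0],0],
    [5,[0,1.0,0],0],
    [5,[0,1.2,0],0],
    [5,[0,1.4,0],0],
    [5,[0,1.4,0],0]
  ]
}}

```text
time_s: 11.7
ee_pos: [0.4928, 0.2456, 0.0384]
eef_rot: [-1.58, 0.006, -2.017]
force: [-1.6, 1.8, 1.6]
grip_width: 0.0559
```

```bash
python3 -c "
from g import *
tilt('k')"
```

```text
-57 66 -7.7 | -27 630 -17.4 | -21 1029 -17.0 | -15 1060 -16.3 | -9 1076 -15.7 | -3 1090 -15.1 | 3 1117 -14.5 | 9 1126 -13.8 | 15 1157 -13.3 | 21 1198 -12.6 | 27 1211 -12.0 | 33 1217 -11.4 | 39 1263 -10.7 | 45 1188 -9.6 | 51 808 -8.6 | 57 463 -8.6 | [0.49278373 0.2456381  0.03840032] [-1.57976116  0.00616189 -2.01664937] [-1.64663281  1.81664553  1.60338675]
```

{"op": "jog_arm", "data": {
  "targets": [
    [5,[0,0.1,0],0],
    [5,[0,0.2,0],0],
    [5,[0,0.3,0],0],
    [5,[0,0.35,0],0],
    [5,[0,0.35,0],0]
  ]
}}

```text
time_s: 12.25
ee_pos: [0.4928, 0.2456, 0.0349]
eef_rot: [-1.58, 0.006, -2.017]
force: [-1.9, 1.1, 2.5]
grip_width: 0.0559
```

```bash
python3 -c "
from g import *
tilt('l')"
```

```text
-33 2 -14.3 | -27 805 -15.7 | -21 966 -15.6 | -15 995 -15.4 | -9 1020 -15.2 | -3 1039 -15.1 | 3 1083 -14.9 | 9 1104 -14.8 | 15 1147 -14.6 | 21 1172 -14.4 | 27 1212 -14.3 | 33 1235 -14.1 | 39 1296 -14.0 | 45 1302 -12.8 | 51 897 -12.1 | 57 409 -12.0 | [0.49279096 0.24556096 0.03494498] [-1.57971755  0.00608888 -2.01676738] [-1.91981936  1.13005204  2.54504495]
```

{"op": "jog_arm", "data": {
  "targets": [
    [6.5,[0,0,0],0],
    [8,[0,0,0],0],
    [8,[0,0,0],0],
    [8,[0,0,0],0],
    [8,[0,-1,0],0],
    [8,[0,-3,0],0],
    [8,[0,-6,0],0],
    [8,[0,-10,0],0],
    [8,[0,-13,-3],0],
    [8,[0,-13,-3],0]
  ]
}}

```text
time_s: 13.3
ee_pos: [0.4662, 0.2587, 0.1701]
eef_rot: [-1.576, 0.011, -2.016]
force: [0.5, -0.3, -0.6]
grip_width: 0.0802
```

```bash
python3 - <<'E'
from h import *
s,c,w,T=wristw();save(c,"m");z=w[...,2]
print(s["ee_pos"],s["grip_width"],s["force"],s["qpos"].round(3))
near=np.hypot(w[...,0]-.491,w[...,1]-.2448)<.09
m=near&(z>.042)&(z<.056)&(c["img"].min(-1)>140)
n,l,st,ce=cv2.connectedComponentsWithStats(m.astype(np.uint8));m=l==1+np.argmax(st[1:,4])
p=w[m];r=cv2.minAreaRect(p[:,:2].astype(np.float32)*1000);print("pile",r,np.median(p[:,2]))
k=np.linalg.lstsq(np.c_[p[:,:2],np.ones(len(p))],p[:,2],rcond=None)[0];print("slope",k[:2])
m=near&(z>.038)&(z<.056);r=cv2.minAreaRect(w[m][:,:2].astype(np.float32)*1000);print("box",r)
b=optics.camera("scene");cv2.imwrite("pics/n.png",np.hstack([cv2.resize(c["img"],(400,300)),cv2.resize(b["img"][150:384,160:472],(400,300))])[...,::-1])
E
```

```text
[0.46622653 0.25866105 0.17009927] 0.08017572409350689 [ 0.47582917 -0.34411517 -0.62268523] [0.433 0.31  1.639 0.012 1.187 2.444]
pile ((492.37042236328125, 245.65261840820312), (56.12550354003906, 90.21533203125), 64.48501586914062) 0.04858828064838944
slope [0.00101555 0.00106359]
box ((489.623779296875, 246.94723510742188), (84.26283264160156, 117.82470703125), 64.60643768310547)
```

View pics/n.png

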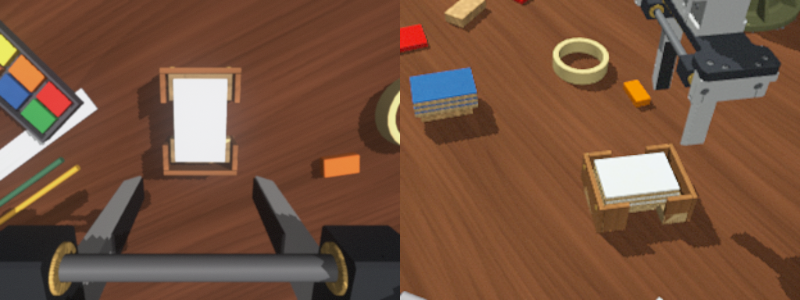

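The pile lies flat in the box, at (200,120) in the wrist view, and the blue pile at (445,92) is untouched. It is about 3 mm off the box centre lengthwise, its top is at 48.6 mm in a camera that reads about 1.5 mm low, and the gripper is clear. Handing in.

```bash
python3 -c "
from h import *
print(ctrl.hand_in())"
```

```text
the job is handed in; nothing more can be done
None
```

The three white panels are packed in the box as one pile, lying flat on its floor, and I handed the job in at about 13 s. The hand-in reports no verdict, so the figures below are my own measurements.

**What I did:** I gripped the pile across its width and lifted all three panels together. The tool cannot tilt, so I pressed one end of the pile on an end wall's rim and it pivoted about 16.5° in the pads. I lowered it low end first along that wall, laid it down, released it and backed off.

**Last checks:**
- **Position:** the top panel is within about 3 mm of the box centre.
- **Tilt:** its slope is about 0.1°.
- **Height:** its top face read 48.6 mm against a nominal 50 mm. The wrist camera also read the pile's top about 1.5 mm low before the move, so this fits a pile resting on the floor.
- **Lower panels:** the scene view shows the panels stacked under the white top; I did not measure the lowest one separately.
- **Robot and blue pile:** the gripper is clear of the box with no contact force, and the blue pile looks untouched.

**What disagreed or went wrong:**
- The top and wrist cameras differed by 2–3 mm on the pile and box positions. I used a position between them.
- My first approach ran joint 6 to the end of its range (it read 2.554 against a listed 2.55) and stopped short there, so I tilted over the opposite end wall instead. I saw no fault from it.

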